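Unlock and lever open a battery hatch

TASK

Get the tablet counter ready for a battery change: slide the orange lock switch on its back from the red mark over its click to the green mark, then lever the grey battery hatch up with the blue-handled spatula, not with the fingers, until it stands well open by itself (60 degrees or more). Lay the spatula back down flat on the bench, press gently (never more than 25 N on the counter), and leave the things round about where they are.

Things in the scene. Friction and masses are not known exactly. Their poses are not given: they have to be found in the camera images.
- stand: Fixed dark steel plate, 120 (x) x 150 (y) x 8 mm, on the bench; origin: centre of its underside; x from hatch lip to hinge (away from the robot), z up. Over it, same outline, is clamped the white tablet counter, 40 mm high, face down, at a height that differs each time: its flat top (deck) is 52 to 62 mm above the bench, found by touch. It does not shift.
- stand_front (a point): Point on the bench under the hatch lip's front edge, mid-width: stand frame x = -72, y = 33 mm. The lip is 40 mm wide (y), 3 mm thick, its top level with the deck; it overhangs the counter's upright front wall (x = -60 mm) by 12 mm with nothing beneath it but the bench, and the plate of the stand ends at the wall too.
- latch (a joint): Orange lock switch: plate flush with the deck; ridge 16 (x) x 4 (y) x 4 mm high above the deck, centred in the stand frame at x = -35, y = -30 mm minus the value. Value in m: 0 locked (red mark), 0.018 unlocked (green), towards -y. A detent pushes it back before the middle and on past it; 6 to 9 N along the slide takes it over. Locked, it bolts the hatch.
- hatch (a joint): Angle in rad of the grey hatch, flush with the deck: stand frame x = -60 to 0, y = 0 to 65 mm, 3 mm thick, plus the lip. Hinge line along y at x = 0, 1.5 mm below the deck. 0 shut; grows as the lip rises; 1.9 at most. The hinge is stiff (0.03 N m, under 1 N at the lip) and holds at any angle.
- spatula_grip (a point): Centre of the handle of the loose spatula (60 g), half-way up: blue handle 96 (along x) x 15 (y) x 20 mm (z), 10 mm above the bench when it lies flat. x points to the blade.
- spatula_tip (a point): Tip of the spatula's steel blade, on its mid-plane, 105 mm along x from spatula_grip. The blade is level with the handle's centre, 18 mm wide, 2.5 mm thick; 46 mm of it stand clear of a 13 mm thick ferrule.
- blister: Loose blister strip 38 x 90 x 5 mm, origin under its centre.
- blue_bottle: Loose white bottle with a blue band, 46 mm wide, 88 mm high, origin under its centre.
- vial_a: Loose white capped vial, 39 mm wide, 62 mm high, origin under its centre.
- vial_b: Loose white capped vial, 39 mm wide, 72 mm high, origin under its centre.
- cups: Loose stack of clear cups, 46 mm wide, 50 mm high, origin under its centre.
- tape: Loose roll of tape, 53 mm wide, 18 mm high, lying flat, origin under its centre.
There are look-alikes about, which are no part of the job. There is more than one size of the part that bears spatula_grip; the job needs the larger.

How it is judged:
On the way, in this order (a step that is already met when the one before it is completed fails the run):
1. the switch is over its detent at the green mark, the hatch still shut (value of joint latch above 0.015 m and value of joint hatch below 0.1 rad), for 0.2 s.
2. the spatula lifts the hatch (value of joint hatch above 0.15 rad and contact force between spatula and hatch above 0.05 N), for 0.05 s.
At the end, for the whole second after the job is handed in: The switch rests at the green mark (joint over 0.015 m), the hatch stands open by itself at 0.95 rad or more, and the spatula lies still and flat on the bench (handle centre below 18 mm, tip below 25 mm) (value of joint latch above 0.015 m and value of joint hatch above 0.95 rad and height (world z) of spatula_grip below 0.018 m and height (world z) of spatula_tip below 0.025 m and linear speed of spatula below 0.02 m/s); the robot touches nothing.
It fails at once if the robot itself pushes or pulls the hatch while it is lifted (value of joint hatch above 0.08 rad and contact force between any of the fingers, the arm and hatch above 0.5 N).
It fails at once if more than 25 N on the counter or its stand (contact force between any of the fingers, the arm, spatula and stand above 25 N).
It fails at once if a bystander is moved by more than 30 mm (distance of any of blister, blue_bottle, vial_a, vial_b, cups, tape from where it was at the start of the episode above 0.03 m).
It also fails if it takes over 72 s, if anything falls off the work surface, if the arm or the gripper's body presses on something with over 40 N, if the wrist force passes 120 N, or if a joint passes its speed limit or range.

ROBOT

A 7-joint arm with a two-finger parallel gripper is mounted at the origin on a cart in front of the work surface, level with it; the furniture and walls round the work are solid. World frame = base frame: x ahead of the robot, y to its left, z up, the work surface at z = 0. Lengths are in m, angles in rad, forces in N, time in s.
With the tool pointing down it reaches from about 0.4 to 0.85 m from the base axis. Payload 4.5 kg.
Tool frame: the origin (TCP) lies at the very end of the fingers, on their centre line; the grasp point (between the pads) lies 19 mm behind it (tcp_to_grasp is the z of the grasp point in the tool frame, in m); z points along the fingers, y is the line along which they close (so a half turn about z gives the same grasp; the last joint's range is limited). The gripper opens to 88 mm and grips with 3 to 60 N. Pads are 18 mm wide; open, the fingers measure 123 mm over their backs; the gripper's body (75 mm by 187 mm) begins 45 mm behind the grasp point.
Start: joints at [-1.168, 0.689, -0.195, 1.565, 0.157, 0.902, -0.215], TCP at [0.225, 0.583, 0.239] pointing down, gripper open.
Joint ranges: [-3.01, 3.01], [-0.46, 2.08], [-1.47, 1.51], [0.13, 2.56], [-1, 4.14], [0.04, 2.09], [-2.66, 2.66]. Speed limits (rad/s): [2.57, 2.57, 3.14, 3.14, 3.14, 3.14, 3.14].

INTERFACE

Orientations are given as a unit quaternion [x, y, z, w].
In Python, from plant import * gives the robot as it stands. The module is installed in compiled form; this text tells all that it offers.
- The arm moves only by the shell command python3 -m jog 'ROWS' [OPENING] [FORCE]. ROWS is JSON, a list that holds one entry, the list of rows, each a list of 6 numbers: the shift along the tool's x, y, z in m, then the turn, a rotation vector about the tool's x, y, z in rad. In form: [[[dx, dy, dz, ax, ay, az], ...]]. A call has 1 to 12 rows; each row shifts and turns the commanded pose from where the row before left it, along the tool's axes as they then stand; what a row does not reach is not made up. A row lasts 1/8 s, in which the tool goes at most 62.5 mm and 10.7 degrees, less where a joint would pass 70% of its speed; a pose out of reach is approached as far as the arm can. A call with a gripper value outside its range is refused whole. OPENING is the finger opening in m, from 0 to 0.0881, set as the call begins (- or left out, the last holds). The fingers move at their own pace and stop on an object; FORCE is the grip in N (left out, the last holds). Time passes only in rows, so rows that do not move let the fingers close. It gives the time, the measured TCP pose, the force, the opening and the grip force at its end, in the units of the state.
- get_state(): the state, without advancing time (a new reading comes with each control period).
- snapshot(name): name is "side" or "top" or "wrist"; returns a dict with "frame" (384x512x3 uint8, red, green, blue), "mtx" (3x3 intrinsics, pixels), "xyz" and "orientation" of the camera in the world; the wrist camera has in their place "mount" (4x4, takes a point from camera to tool coordinates, whose origin is the TCP and whose axes are the flange's). Camera axes: x right, y down, z forward; pixel columns grow to the right and rows downward; lengths in m; the calibration is good to about 2 mm. The wrist camera is an equidistant fisheye: a pixel r from the principal point sees the ray r / f radians off the axis. A picture is of the moment at which its call begins: read the wrist's pose just before it. There is no depth.
- finish_job(): hands the job in; it is judged then, once.
The state is a dict: "clock": time; "q": joint angles; "qd": joint speeds; "joint_torque": joint torques, N m; "tool_pos": TCP position; "eef_rot": TCP orientation; "contact_force": force on the tool from outside, world axes, zero at the start; "moment": the same for the moment, N m; "opening": opening from 0.0 (shut) to 1.0 (fully open); "finger_force": force on a finger pad.
Only numpy, scipy, OpenCV 4.12 (cv2) and the standard library are available. Lean on these libraries where they do the work, as an engineer would, in place of code of your own. Each camera call takes 0.05 s, during which the arm holds its last target. There are 200 camera calls.

## Working session

There is one attempt and no reset: what is moved stays moved. The work goes in short steps, Python scripts to look and compute and a shell command to move; the robot and the scene stay as the last step left them, time stands still between calls to the robot, and variables do not carry over. Pictures are saved under pics/ and viewed, at most 10 in all, crops included, and the job is handed in when it is done.

```bash
mkdir -p pics
python3 - <<'E'
from plant import *
import cv2,json,numpy as np
print({k:np.round(v,3).tolist() for k,v in get_state().items()})
for n in("top","side"):
    s=snapshot(n); cv2.imwrite(f"pics/{n}0.png",cv2.resize(s["frame"][...,::-1],(800,600),interpolation=cv2.INTER_CUBIC)); cv2.imwrite(f"pics/{n}0raw.png",s["frame"][...,::-1])
    print(n,np.round(s["mtx"],2).tolist(),s["xyz"],s["orientation"])
s=snapshot("wrist");print(s["mtx"],s["mount"])
E
```

```text
{'clock': 0.0, 'q': [-1.168, 0.69, -0.195, 1.566, 0.157, 0.902, -0.215], 'qd': [-0.002, 0.001, -0.0, -0.001, 0.001, 0.001, -0.001], 'joint_torque': [0.0, -52.757, -1.267, -15.343, -0.053, 0.007, 0.0], 'tool_pos': [0.225, 0.582, 0.238], 'eef_rot': [0.183, 0.983, -0.001, -0.0], 'contact_force': [1.421, -0.643, 0.27], 'moment': [-0.024, 0.026, -0.013], 'finger_force': 0.0, 'opening': 1.002}
top [[384.81, 0.0, 253.16], [0.0, 384.81, 188.95], [0.0, 0.0, 1.0]] [ 0.50655033 -0.01314038  0.89037927] [ 0.71262379 -0.69997461  0.03796133 -0.02760101]
side [[395.18, 0.0, 255.7], [0.0, 395.18, 187.27], [0.0, 0.0, 1.0]] [ 0.59332068 -0.77703639  0.51297425] [ 8.75408001e-01 -5.50980812e-03  4.30936526e-04 -4.83353171e-01]
[[297.31863964   0.         259.09622404]
 [  0.         297.31863964 186.40771341]
 [  0.           0.           1.        ]] [[-3.71672309e-04 -9.56898412e-01 -2.90422609e-01  7.64156190e-02]
 [ 9.99999929e-01 -3.75515592e-04 -4.24967235e-05  2.02174337e-04]
 [-6.83931705e-05 -2.90422604e-01  9.56898483e-01 -1.46067931e-01]
 [ 0.00000000e+00  0.00000000e+00  0.00000000e+00  1.00000000e+00]]
```

View pics/top0.png

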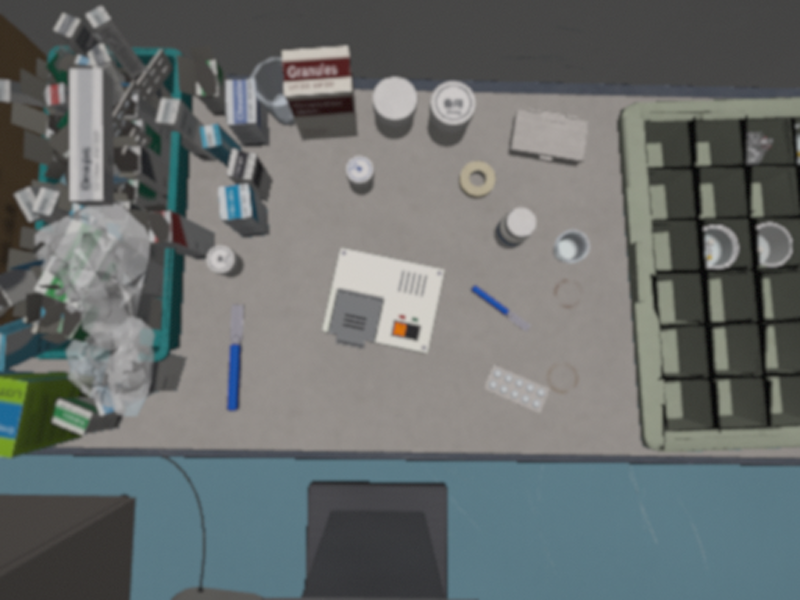

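View pics/side0.png

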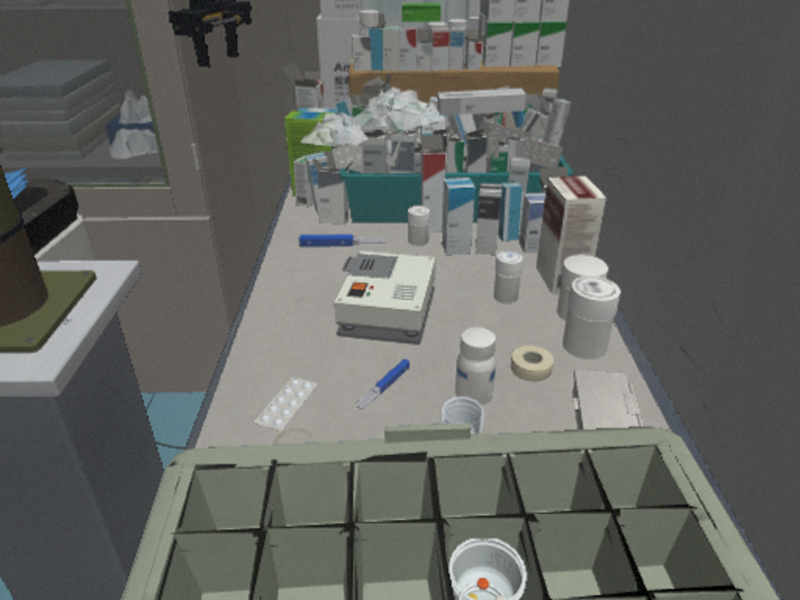

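The top view shows the counter at about (383,300), with its grey hatch at (355,318) and the orange switch at (400,328). The large spatula has its handle centre at about (234,377) and its tip at (238,306); the small one at (495,303) is a decoy. I'll crop to read these more finely.

Run:
```python
import cv2,numpy as np
i=cv2.imread("pics/top0raw.png")
a=cv2.resize(i[150:235,200:290],None,fx=6,fy=6,interpolation=cv2.INTER_CUBIC)
b=cv2.resize(i[185:270,130:170],None,fx=6,fy=6,interpolation=cv2.INTER_CUBIC)
cv2.imwrite("pics/crop1.png",np.hstack([a,b]))
```

```text
(no output)
```

View pics/crop1.png

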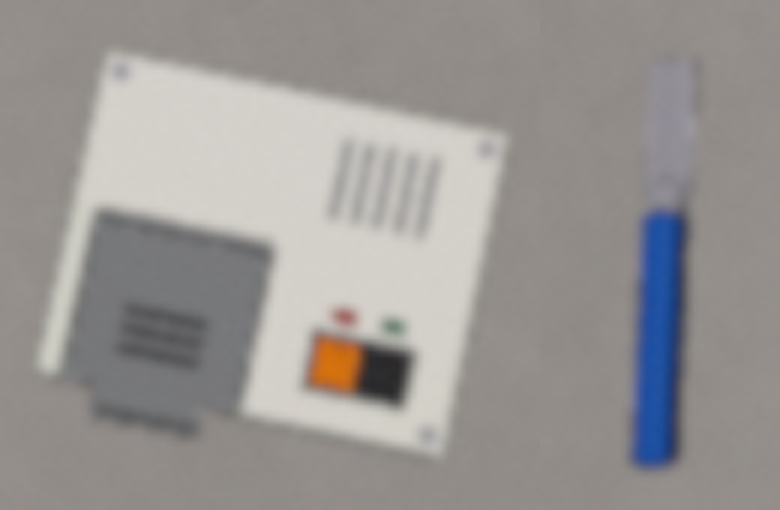

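In the crop, the deck corners are (108,52), (506,134), (442,456) and (40,375). The orange button is at (336,362). The spatula runs from its tip at (675,57) to its handle end at (655,465).

```bash
cat > h.py <<'E'
import numpy as np
from scipy.spatial.transform import Rotation as R
K=np.array([[384.81,0,253.16],[0,384.81,188.95],[0,0,1]]);C=np.array([.50655033,-.01314038,.89037927]);Q=R.from_quat([.71262379,-.69997461,.03796133,-.02760101])
def top(u,v,z):
    d=Q.apply(np.linalg.solve(K,[u,v,1.])); return C+d*(z-C[2])/d[2]
E
cat > a.py <<'E'
from h import *
from scipy.optimize import least_squares
f=lambda x,y,z,ox=200,oy=150:top(ox+(x+.5)/6-.5,oy+(y+.5)/6-.5,z)
S=np.array([[60,75],[60,-75],[-60,-75],[-60,75.]])/1000
P=[(108,52),(506,134),(442,456),(40,375)]
for z in(.052,.057,.062):
    W=np.array([f(*p,z)[:2] for p in P])
    g=lambda p:(S@np.array([[np.cos(p[2]),np.sin(p[2])],[-np.sin(p[2]),np.cos(p[2])]])+p[:2]-W).ravel()
    s=least_squares(g,[.5,0,0]);print(z,s.x,np.round(s.fun*1000,1))
    c,n=np.cos(s.x[2]),np.sin(s.x[2]);T=lambda x,y:(s.x[0]+c*x-n*y,s.x[1]+n*x+c*y)
    print('front',T(-.072,.033),'ridge',T(-.035,-.030),'orange',f(336,362,z), 'lip px',f(145,425,z))
t=f(675-540,57,.01,130,185);e=f(655-540,465,.015,130,185);m=f(664-540,213,.015,130,185)
print(t,e,m,(e+m)/2,np.linalg.norm((t-e)[:2]),np.arctan2(*(t-e)[[1,0]]))
for n,(u,v) in dict(vial=(222,260),vial2=(360,172),bottle=(515,230),cups=(572,246),tape=(477,180),blister=(517,388)).items():print(n,top(u*.64,v*.64,.03))
E
python3 a.py
```

```text
0.052 [ 0.57812411 -0.00764039 -0.18276423] [-0.3  0.5 -0.  -0.5 -0.1 -0.7  0.5  0.8]
front (np.float64(0.5133209697403008), np.float64(0.03789588520912802)) ridge (np.float64(0.5382545840801463), np.float64(-0.03077954617613415)) orange [ 0.53890258 -0.03083079  0.052     ] lip px [0.51491729 0.03785043 0.052     ]
0.057 [ 0.57769726 -0.00767319 -0.18276426] [ 0.1  0.9  0.2 -1.  -0.5 -1.1  0.2  1.3]
front (np.float64(0.5128941128682557), np.float64(0.03786308553580762)) ridge (np.float64(0.537827725461784), np.float64(-0.030812346483480343)) orange [ 0.53870963 -0.03072529  0.057     ] lip px [0.51486739 0.03754633 0.057     ]
0.062 [ 0.5772704  -0.00770599 -0.18276424] [ 0.6  1.2  0.5 -1.5 -1.  -1.5 -0.1  1.8]
front (np.float64(0.5124672542479238), np.float64(0.03783028337448262)) ridge (np.float64(0.5374008677318096), np.float64(-0.030845148321548194)) orange [ 0.53851669 -0.03061978  0.062     ] lip px [0.51481749 0.03724222 0.062     ]
[0.57247512 0.20547728 0.01      ] [0.41954064 0.20534645 0.015     ] [0.51315769 0.20592161 0.015     ] [0.46634916 0.20563403 0.015     ] 0.15293454067537768 0.0008554890307087708
vial [0.63294797 0.22548836 0.03      ]
vial2 [0.76686971 0.03009717 0.03      ]
bottle [ 0.68534507 -0.19737643  0.03      ]
cups [ 0.66341387 -0.28053341  0.03      ]
tape [ 0.75861399 -0.14157296  0.03      ]
blister [ 0.45751216 -0.19994574  0.03      ]
```

```bash
cat >> h.py <<'E'
YAW=-.1828; ST=np.array([.578,-.0077])
def stand(x,y,z):
    c,s=np.cos(YAW),np.sin(YAW); return np.array([ST[0]+c*x-s*y,ST[1]+s*x+c*y,z])
def unst(p):
    c,s=np.cos(YAW),np.sin(YAW); d=np.array(p)[:2]-ST; return np.array([c*d[0]+s*d[1],-s*d[0]+c*d[1],p[2]])
def down(h): # tool down, tool y heading h (world)
    y=np.array([np.cos(h),np.sin(h),0]);z=np.array([0,0,-1.]);return R.from_matrix(np.stack([np.cross(y,z),y,z],1))
def go(p,rt):
    from plant import get_state
    s=get_state();r0=R.from_quat(s['eef_rot']);v=(r0.inv()*rt).as_rotvec();d=rt.inv().apply(np.array(p)-s['tool_pos'])
    print('t',round(float(s['clock']),2),'turn',np.round(v,4),'then shift mm',np.round(d*1000,1),'F',np.round(s['contact_force'],2))
E
python3 -c "
from h import *
go(stand(-.035,-.030,.10),down(YAW+np.pi/2))"
```

```text
t 0.15 turn [-0.0014 -0.     -0.1859] then shift mm [-419.3 -546.3  138.1] F [-0.39 -0.05 -0.03]
```

```bash
python3 -m jog '[[[0,0,0,0,0,-0.185],[-0.036,-0.047,0,0,0,0],[-0.036,-0.047,0,0,0,0],[-0.036,-0.047,0,0,0,0],[-0.036,-0.047,0,0,0,0],[-0.036,-0.047,0,0,0,0],[-0.036,-0.047,0,0,0,0],[-0.036,-0.047,0,0,0,0],[-0.036,-0.047,0.02,0,0,0],[-0.036,-0.047,0.03,0,0,0],[-0.036,-0.047,0.03,0,0,0],[-0.036,-0.047,0.03,0,0,0]]]' 0.016 10
python3 - <<'E'
from h import *
from plant import *
import cv2
go(stand(-.035,-.030,.08),down(YAW+np.pi/2))
s=snapshot("wrist");cv2.imwrite("pics/w1.png",s["frame"][...,::-1])
E
```

```text
clock: 1.65
tool_pos: [0.5163, 0.01, 0.133]
eef_rot: [0.092, 0.996, 0.0, 0.0]
contact_force: [0.7, 0.4, -0.1]
opening: 0.18
finger_force: 0.0
t 1.65 turn [ 0.0005  0.0004 -0.0008] then shift mm [-28.9 -36.2  53. ] F [ 0.69  0.42 -0.08]
```

View pics/w1.png

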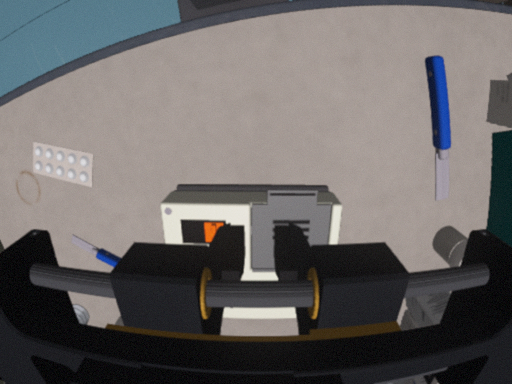

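The wrist view shows the orange switch at about (214,232) and the lip front edge from (268,193) to (317,193). The spatula tip is at (442,198), its ferrule at (444,149) and its tail at (434,58).

```bash
cat >> h.py <<'E'
M=np.array([[-3.71672309e-04,-9.56898412e-01,-2.90422609e-01,7.64156190e-02],[9.99999929e-01,-3.75515592e-04,-4.24967235e-05,2.02174337e-04],[-6.83931705e-05,-2.90422604e-01,9.56898483e-01,-1.46067931e-01]])
def wr(u,v,z,tp,q):
    a=np.array([u-259.096,v-186.408]);r=np.hypot(*a);t=r/297.3186
    d=np.array([*(a/r*np.sin(t)),np.cos(t)]);Rt=R.from_quat(q);d=Rt.apply(M[:,:3]@d);o=np.array(tp)+Rt.apply(M[:,3]);return o+d*(z-o[2])/d[2]
E
python3 -c "
from h import *
from plant import *
s=get_state();a=(s['tool_pos'],s['eef_rot'])
for z in(.052,.057,.062):
  for p in[(214,232),(268,193),(317,193),(165,204),(338,204)]:print(z,p,np.round(unst(wr(*p,z,*a))*1000,1))
for p in[(442,198,.01),(434,58,.012),(442,149,.012)]:print(wr(*p,*a))
"
python3 -m jog '[[[-0.0145,-0.018,0,0,0,0],[-0.0145,-0.018,0,0,0,0],[0,0,0.025,0,0,0],[0,0,0.025,0,0,0],[0,0,0,0,0,0]]]'
```

```text
0.052 (214, 232) [-29.8 -42.1  52. ]
0.052 (268, 193) [-63.9   3.3  52. ]
0.052 (317, 193) [-63.4  42.6  52. ]
0.052 (165, 204) [-55.  -82.2  52. ]
0.052 (338, 204) [-53.7  60.8  52. ]
0.057 (214, 232) [-32.2 -41.1  57. ]
0.057 (268, 193) [-65.5   3.2  57. ]
0.057 (317, 193) [-65.1  41.7  57. ]
0.057 (165, 204) [-56.8 -80.4  57. ]
0.057 (338, 204) [-55.6  59.4  57. ]
0.062 (214, 232) [-34.6 -40.2  62. ]
0.062 (268, 193) [-67.2   3.1  62. ]
0.062 (317, 193) [-66.7  40.7  62. ]
0.062 (165, 204) [-58.6 -78.6  62. ]
0.062 (338, 204) [-57.4  58.1  62. ]
[0.57233042 0.19033145 0.01      ]
[0.42528584 0.19141944 0.012     ]
[0.51756619 0.18976973 0.012     ]
clock: 2.33
tool_pos: [0.5361, -0.029, 0.0827]
eef_rot: [0.092, 0.996, -0.0, -0.002]
contact_force: [-0.0, -0.7, -0.4]
opening: 0.183
finger_force: 0.0
```

Run:
```python
from h import *
from plant import *
import cv2,json
s0=get_state();s=snapshot("wrist");s1=get_state()
print(s0['tool_pos'],s1['tool_pos'])
json.dump([list(map(float,s0['tool_pos'])),list(map(float,s0['eef_rot']))],open('w2.json','w'))
f=s["frame"][...,::-1];cv2.imwrite("pics/w2.png",cv2.resize(f[150:300,100:360],None,fx=3,fy=3,interpolation=cv2.INTER_CUBIC));cv2.imwrite("pics/w2raw.png",f)
```

```text
[ 0.53608382 -0.02898798  0.08265673] [ 0.53683783 -0.02887895  0.08363287]
```

View pics/w2.png

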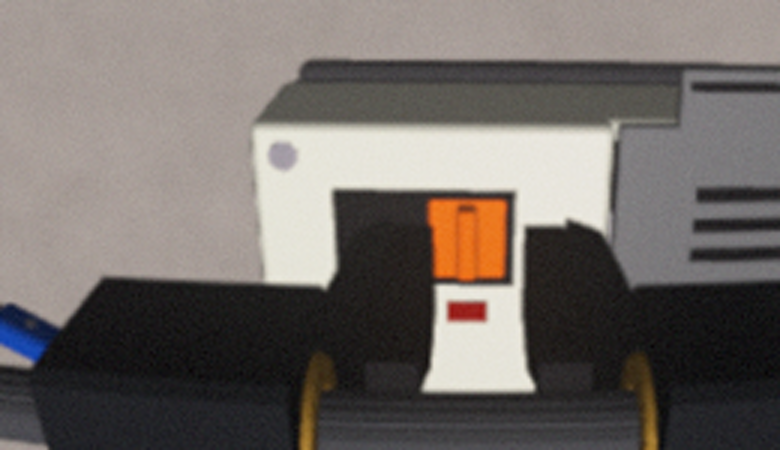

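The ridge is at crop (467,242), the front right corner at (256,124) and the hatch corner at (613,124). The finger gap centre, near column 477, sits about 2 mm to the +y side of the ridge.

```bash
python3 -c "
from h import *
import json
a=json.load(open('w2.json'))
for z in(.052,.057,.062):
  for p in[(467,242),(256,124),(613,124),(683,70)]:print(z,p,np.round(unst(wr(100+(p[0]-1)/3,150+(p[1]-1)/3,z,*a))*1000,1))
go(stand(-.037,-.030,.06),down(YAW+np.pi/2))
"
```

```text
0.052 (467, 242) [-30.2 -30.9  52. ]
0.052 (256, 124) [-57.2 -75.6  52. ]
0.052 (613, 124) [-57.2  -0.1  52. ]
0.052 (683, 70) [-68.9  14.2  52. ]
0.057 (467, 242) [-32.5 -30.8  57. ]
0.057 (256, 124) [-58.8 -74.3  57. ]
0.057 (613, 124) [-58.8  -0.9  57. ]
0.057 (683, 70) [-70.2  13.   57. ]
0.062 (467, 242) [-34.9 -30.7  62. ]
0.062 (256, 124) [-60.4 -73.   62. ]
0.062 (613, 124) [-60.3  -1.7  62. ]
0.062 (683, 70) [-71.4  11.8  62. ]
t 2.38 turn [-0.0003 -0.0017 -0.0006] then shift mm [ 0.4 -1.7 23.6] F [-0.1   0.17 -0.72]
```

```bash
python3 -m jog '[[[0,-0.002,0.010,0,0,0],[0,0,0.009,0,0,0],[0,0,0,0,0,0]]]'
python3 -m jog '[[[0,0,0.001,0,0,0],[0,0,0.001,0,0,0],[0,0,0.001,0,0,0]]]'
```

```text
clock: 2.75
tool_pos: [0.5366, -0.0311, 0.0645]
eef_rot: [0.092, 0.996, -0.0, -0.001]
contact_force: [0.8, -0.0, -0.1]
opening: 0.183
finger_force: 0.0
clock: 3.12
tool_pos: [0.5372, -0.0311, 0.062]
eef_rot: [0.092, 0.996, 0.0, 0.0]
contact_force: [-0.1, -0.2, 0.2]
opening: 0.188
finger_force: 0.0
```

```bash
python3 -m jog '[[[0,0,0.001,0,0,0],[0,0,0.001,0,0,0],[0,0,0,0,0,0]]]'; python3 -m jog '[[[0,0,0.001,0,0,0],[0,0,0.001,0,0,0],[0,0,0,0,0,0]]]'
```

```text
clock: 3.5
tool_pos: [0.537, -0.0311, 0.0599]
eef_rot: [0.092, 0.996, 0.0, -0.0]
contact_force: [0.7, 0.1, 0.8]
opening: 0.182
finger_force: 0.0
clock: 3.88
tool_pos: [0.5371, -0.0311, 0.0593]
eef_rot: [0.092, 0.996, -0.0, 0.0]
contact_force: [-3.1, 0.1, 13.6]
opening: 0.186
finger_force: 6.7
```

```bash
python3 -m jog '[[[0,0,-0.0015,0,0,0],[0,-0.003,0,0,0,0],[0,-0.003,0,0,0,0],[0,-0.003,0,0,0,0],[0,-0.003,0,0,0,0],[0,0,0,0,0,0]]]'
```

```text
clock: 4.62
tool_pos: [0.5356, -0.0419, 0.0597]
eef_rot: [0.091, 0.996, 0.001, 0.001]
contact_force: [0.4, 3.5, 5.6]
opening: 0.181
finger_force: 3.8
```

```bash
python3 -m jog '[[[0,0,-0.0008,0,0,0],[0,-0.003,0,0,0,0],[0,-0.003,0,0,0,0],[0,-0.003,0,0,0,0],[0,-0.003,0,0,0,0],[0,-0.002,0,0,0,0],[0,0,0,0,0,0]]]'
python3 - <<'E'
from h import *
from plant import *
import cv2
print(get_state()['contact_force'])
s=snapshot("wrist");f=s["frame"][...,::-1];cv2.imwrite("pics/w3.png",cv2.resize(f[150:300,100:360],None,fx=3,fy=3,interpolation=cv2.INTER_CUBIC))
E
```

```text
clock: 5.5
tool_pos: [0.532, -0.0553, 0.06]
eef_rot: [0.091, 0.996, 0.001, -0.0]
contact_force: [-0.5, 4.5, -1.5]
opening: 0.181
finger_force: 2.2
[-0.45880055  4.54846571 -1.46291764]
```

View pics/w3.png

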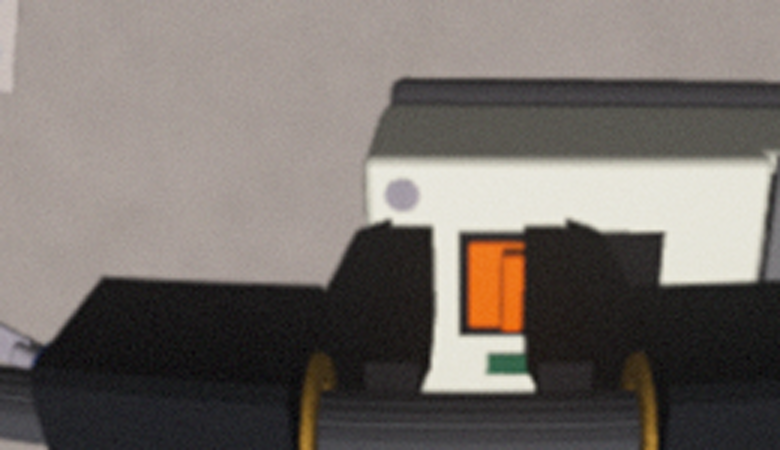

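The switch has snapped over to the green mark: the orange plate is at the far end of its slot, at (495,285). The deck is at about 0.0593 m. Next I back off and go to the spatula.

```bash
python3 -m jog '[[[0,0.004,-0.001,0,0,0],[0,0,-0.03,0,0,0],[0,0,-0.04,0,0,0],[0,0,0,0,0,-0.183]]]' 0.04 ; python3 -c "
from h import *
go([.467,.2055,.07],down(np.pi/2))"
```

```text
clock: 6.05
tool_pos: [0.5351, -0.0539, 0.1342]
eef_rot: [-0.001, 1.0, -0.001, 0.003]
contact_force: [0.5, -0.4, -0.8]
opening: 0.453
finger_force: 0.0
t 6.05 turn [-0.0024  0.0057  0.0022] then shift mm [ 68.1 259.4  64.2] F [ 0.48 -0.45 -0.77]
```

```bash
python3 -m jog '[[[0.014,0.052,0,0,0,0],[0.014,0.052,0,0,0,0],[0.014,0.052,0,0,0,0],[0.014,0.052,0.02,0,0,0],[0.013,0.051,0.024,0,0,0],[0,0,0.02,0,0,0],[0,0,0,0,0,0]]]' 0.04
python3 - <<'E'
from h import *
from plant import *
import cv2,json
s0=get_state();s=snapshot("wrist");go([.467,.2055,.003],down(np.pi/2))
json.dump([list(map(float,s0['tool_pos'])),list(map(float,s0['eef_rot']))],open('w4.json','w'))
f=s["frame"][...,::-1];cv2.imwrite("pics/w4.png",cv2.resize(f[60:310,130:390],None,fx=2.4,fy=2.4,interpolation=cv2.INTER_CUBIC))
E
```

```text
clock: 6.92
tool_pos: [0.4638, 0.2056, 0.0665]
eef_rot: [0.0, 1.0, -0.001, -0.001]
contact_force: [-0.1, -0.5, 0.3]
opening: 0.451
finger_force: 0.0
t 6.97 turn [-0.0023 -0.0002 -0.0018] then shift mm [-2.5  0.4 64.2] F [-0.99  0.17  0.16]
```

View pics/w4.png

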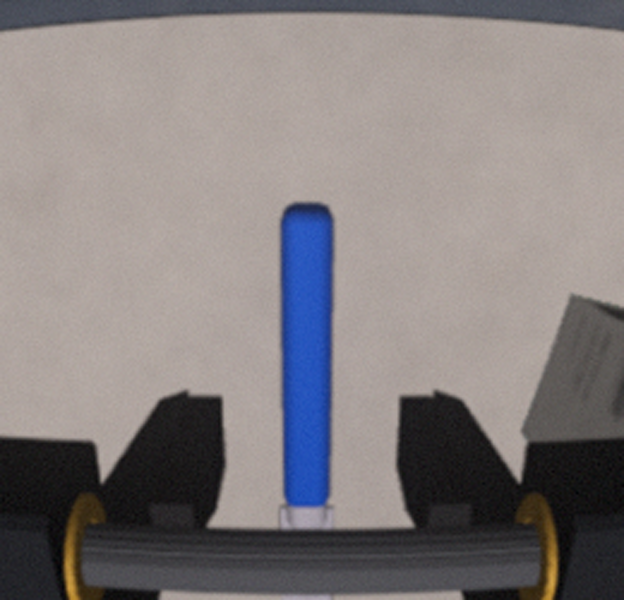

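The handle runs straight at column 307, centred between the fingers (gap centre 311). A grey object shows on the right at (575,297)–(525,440), so I'll work out where it is before going down.

```bash
python3 -c "
from h import *
import json
a=json.load(open('w4.json'));b=([.5163,.01,.133],R.from_quat([.0917,.9958,0,0]).as_quat())
for z in(0,.03,.06,.09,.12):
  print(z,wr(490,80,z,*b)[:2].round(3),wr(130+575/2.4,60+297/2.4,z,*a)[:2].round(3),wr(130+525/2.4,60+440/2.4,z,*a)[:2].round(3))
i=Q.inv().apply(np.array([.43,.29,.03])-C);print(K@i/i[2]*1.5625)
"
```

```text
0 [0.447 0.293] [0.45  0.292] [0.501 0.28 ]
0.03 [0.447 0.264] [0.441 0.28 ] [0.485 0.27 ]
0.06 [0.446 0.236] [0.432 0.268] [0.469 0.259]
0.09 [0.445 0.207] [0.423 0.256] [0.453 0.249]
0.12 [0.445 0.178] [0.415 0.244] [0.437 0.238]
[169.59615987 402.04072975   1.5625    ]
```

```bash
python3 -c "
from h import *
import cv2
Ks=np.array([[395.18,0,255.7],[0,395.18,187.27],[0,0,1]]);c=np.array([.59332068,-.77703639,.51297425]);q=R.from_quat([.875408001,-.00550980812,.000430936526,-.483353171])
def sd(u,v,z):
  d=q.apply(np.linalg.solve(Ks,[u*.64,v*.64,1]));return c+d*(z-c[2])/d[2]
for p in[(322,222),(345,222),(304,205),(300,240),(354,240)]:print(p,sd(*p,0).round(3))
i=cv2.imread('pics/side0raw.png')[90:165,180:300];j=cv2.imread('pics/top0raw.png')[215:300,30:166]
cv2.imwrite('pics/c5.png',np.vstack([cv2.resize(i,(600,340)),cv2.resize(j,(600,260))]))
"
```

```text
(322, 222) [0.454 0.293 0.   ]
(345, 222) [0.498 0.292 0.   ]
(304, 205) [0.41  0.373 0.   ]
(300, 240) [0.421 0.219 0.   ]
(354, 240) [0.519 0.217 0.   ]
```

View pics/c5.png

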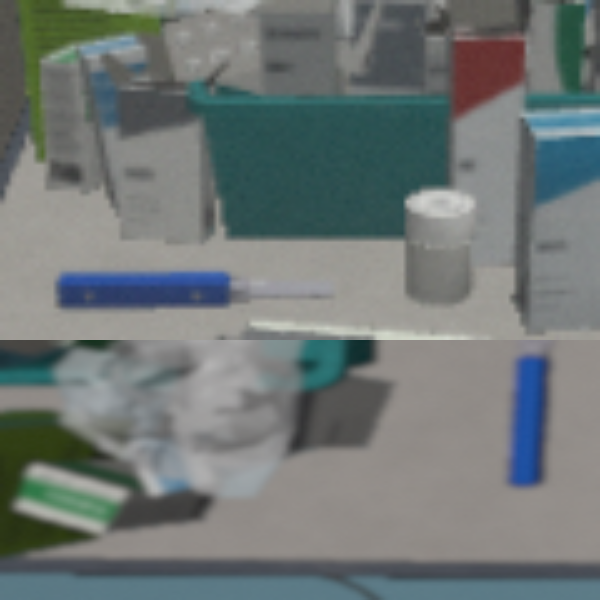

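A tall box stands on the bench with its face at y≈0.292 m, x 0.45–0.50. The gripper body would reach y≈0.299, so I'll offset to y=0.185 with wider fingers. Closing them will slide the handle to the centre.

```bash
python3 -m jog '[[[-0.003,-0.021,0,0,0,0],[0,0,0,0,0,0],[0,0,0.02,0,0,0],[0,0,0.02,0,0,0],[0,0,0.015,0,0,0],[0,0,0.005,0,0,0],[0,0,0,0,0,0]]]' 0.072 10; python3 -c "
from h import *
go([.467,.185,.003],down(np.pi/2))"
```

```text
clock: 7.85
tool_pos: [0.4668, 0.1845, 0.0071]
eef_rot: [0.001, 1.0, -0.001, -0.001]
contact_force: [-0.7, -2.4, -2.1]
opening: 0.815
finger_force: 0.0
t 7.85 turn [-0.0016 -0.0011 -0.0015] then shift mm [-0.2  0.5  4.1] F [-0.7  -2.44 -2.08]
```

```bash
python3 -m jog '[[[0,0,0.003,0,0,0],[0,0,0,0,0,0]]]' 0.072 10; python3 -m jog '[[[0,0,0,0,0,0],[0,0,0,0,0,0],[0,0,0,0,0,0],[0,0,0,0,0,0],[0,0,0,0,0,0],[0,0,0,0,0,0],[0,0,0,0,0,0],[0,0,0,0,0,0]]]' 0 10; python3 -m jog '[[[0,0,0,0,0,0],[0,0,0,0,0,0],[0,0,0,0,0,0]]]' 0 50
```

```text
clock: 8.1
tool_pos: [0.467, 0.1847, 0.0044]
eef_rot: [0.001, 1.0, -0.0, -0.0]
contact_force: [-1.9, -2.8, 0.5]
opening: 0.82
finger_force: 0.0
clock: 9.1
tool_pos: [0.467, 0.1848, 0.0044]
eef_rot: [0.001, 1.0, -0.0, -0.0]
contact_force: [-0.4, -5.3, 1.2]
opening: 0.169
finger_force: 10.0
clock: 9.48
tool_pos: [0.467, 0.1849, 0.0044]
eef_rot: [0.001, 1.0, -0.0, -0.0]
contact_force: [-0.9, -4.7, 1.3]
opening: 0.166
finger_force: 50.0
```

```bash
python3 -m jog '[[[0,0,-0.01,0,0,0],[0,0,-0.03,0,0,0],[0,0,-0.04,0,0,0],[0,0,-0.03,0,0,0],[0.03,-0.01,0,0,0,0],[0,-0.02,0,0,0,0.183],[0,0,0,0,0,0]]]'
python3 - <<'E'
from h import *
from plant import *
import cv2
go(stand(-.190,.033,.0445),down(YAW+np.pi/2))
s=snapshot("wrist");t=snapshot("side")
a=s["frame"][60:310,130:390,::-1];b=t["frame"][90:200,160:270,::-1]
cv2.imwrite("pics/w6.png",np.hstack([cv2.resize(a,(416,400)),cv2.resize(b,(384,400))]))
E
```

```text
clock: 10.35
tool_pos: [0.4379, 0.1559, 0.1151]
eef_rot: [0.091, 0.996, 0.001, 0.001]
contact_force: [-0.0, 0.6, -0.3]
opening: 0.166
finger_force: 50.0
t 10.35 turn [0.002  0.0021 0.0005] then shift mm [  22.5 -102.4   70.6] F [-0.01  0.62 -0.27]
```

View pics/w6.png

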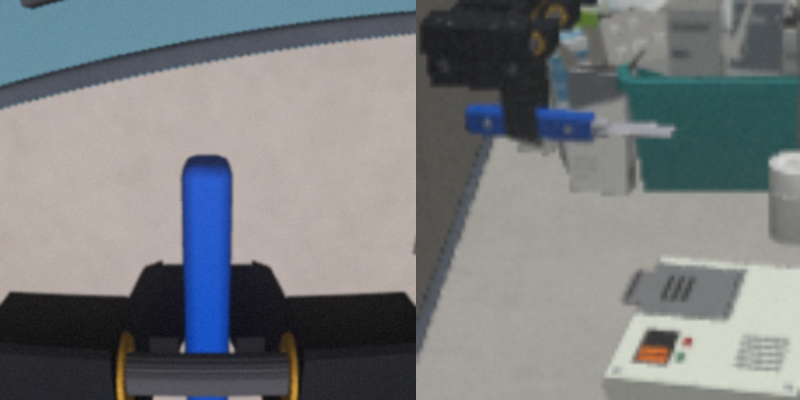

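The spatula is held level and straight, with the handle at (207,270) in the left half and the blade at (635,130) in the right. Next I bring the blade in front of the lip.

```bash
python3 -m jog '[[[0.0125,-0.034,0,0,0,0],[0.01,-0.034,0,0,0,0],[0,-0.0345,0,0,0,0],[0,0,0.025,0,0,0],[0,0,0.025,0,0,0],[0,0,0.0195,0,0,0],[0,0,0,0,0,0],[0,0,0,0,0,0]]]'; python3 -c "
from h import *
go(stand(-.190,.033,.0445),down(YAW+np.pi/2))
go(stand(-.190+.025,.033,.0445),down(YAW+np.pi/2))
"
```

```text
clock: 11.45
tool_pos: [0.3998, 0.058, 0.0747]
eef_rot: [0.091, 0.996, -0.003, -0.002]
contact_force: [0.2, 0.0, 0.6]
opening: 0.163
finger_force: 50.0
t 11.45 turn [-0.0062 -0.0032  0.0005] then shift mm [ 2.9  0.8 30.2] F [0.24 0.02 0.64]
t 11.45 turn [-0.0062 -0.0032  0.0005] then shift mm [-22.1   0.8  30.2] F [0.24 0.02 0.64]
```

```bash
python3 -c "
from plant import *
print(get_state()['q'].round(3))"; python3 -m jog '[[[-0.008,0,0,0,0,0],[-0.008,0,0,0,0,0],[0,0,0.010,0,0,0],[0,0,0.010,0,0,0],[0,0,0,0,0,0]]]';python3 -c "
from h import *
from plant import *
print(get_state()['q'].round(3))
go(stand(-.165,.033,.0445),down(YAW+np.pi/2))
"
```

```text
[-0.23   0.783 -0.051  2.342  1.046  0.046  0.076]
clock: 12.08
tool_pos: [0.4156, 0.0545, 0.0549]
eef_rot: [0.091, 0.996, -0.004, -0.003]
contact_force: [0.8, 0.3, -0.9]
opening: 0.167
finger_force: 50.0
[-0.215  0.831 -0.048  2.302  1.203  0.043 -0.062]
t 12.07 turn [-0.0079 -0.0044  0.0005] then shift mm [-6.   1.4 10.4] F [ 0.78  0.25 -0.92]
```

```bash
python3 -m jog '[[[0,0,-0.01,0,0,0],[0,0.02,0,0,0,0],[0,0.03,0,0,0.09,0],[0,0,0,0,0,0]]]';python3 -c "
from h import *
from plant import *
print(get_state()['q'].round(3))
go(stand(-.168,.083,.0553),down(YAW+np.pi/2)*R.from_rotvec([0,.09,0]))
"
```

```text
clock: 12.58
tool_pos: [0.4269, 0.103, 0.0639]
eef_rot: [0.091, 0.995, 0.003, -0.039]
contact_force: [-0.5, -0.4, -1.3]
opening: 0.166
finger_force: 50.0
[-0.01   0.859 -0.499  2.165  0.94   0.414  0.114]
t 12.57 turn [-0.0006  0.0115 -0.0006] then shift mm [-1.5  1.6  8.5] F [-0.5  -0.43 -1.28]
```

```bash
python3 -m jog '[[[0,0,0,0,0.0115,0],[-0.0015,0,0.0085,0,0,0],[0,0,0,0,0,0],[0,0,0,0,0,0]]]';python3 -c "
from h import *
go(stand(-.168,.033,.0553),down(YAW+np.pi/2)*R.from_rotvec([0,.09,0]))
"
```

```text
clock: 13.08
tool_pos: [0.4256, 0.0983, 0.0542]
eef_rot: [0.092, 0.995, -0.002, -0.046]
contact_force: [0.0, -0.6, -0.3]
opening: 0.17
finger_force: 50.0
t 13.07 turn [-0.0116 -0.0004 -0.0016] then shift mm [ -1.  -43.5  -1.2] F [ 0.03 -0.59 -0.31]
```

```bash
python3 -m jog '[[[-0.001,-0.007,-0.001,0,0,0],[0,-0.007,0,0,0,0],[0,-0.007,0,0,0,0],[0,0,0,0,0,0]]]'; python3 -m jog '[[[0,-0.007,0,0,0,0],[0,-0.007,0,0,0,0],[0,-0.008,0,0,0,0],[0,0,0,0,0,0]]]';python3 -c "
from h import *
go(stand(-.168,.033,.0553),down(YAW+np.pi/2)*R.from_rotvec([0,.09,0]))
"
```

```text
clock: 13.58
tool_pos: [0.423, 0.0767, 0.0555]
eef_rot: [0.093, 0.995, -0.001, -0.046]
contact_force: [0.2, -0.9, -0.3]
opening: 0.17
finger_force: 50.0
clock: 14.08
tool_pos: [0.4189, 0.0551, 0.0557]
eef_rot: [0.093, 0.995, -0.001, -0.046]
contact_force: [-0.3, 0.4, -0.2]
opening: 0.164
finger_force: 50.0
t 14.07 turn [-0.0111 -0.0005 -0.0033] then shift mm [0.1 0.1 0.4] F [-0.25  0.44 -0.17]
```

```bash
python3 -m jog '[[[0.0003,0,-0.0032,0,0,0],[0.0002,0,-0.0032,0,0,0],[0.0001,0,-0.0032,0,0,0],[0,0,-0.0032,0,0,0],[-0.0002,0,-0.0032,0,0,0],[0,0,0,0,0,0]]]';python3 -c "
from h import *
from plant import *
s=get_state();print(unst(s['tool_pos']).round(4),s['contact_force'].round(2),s['moment'].round(3))
"
```

```text
clock: 14.82
tool_pos: [0.4205, 0.0562, 0.0719]
eef_rot: [0.092, 0.995, -0.001, -0.045]
contact_force: [-0.1, 0.0, -0.3]
opening: 0.167
finger_force: 50.0
[-0.1665  0.0342  0.0719] [-0.08  0.04 -0.34] [ 0.033 -0.026 -0.016]
```

```bash
cat > hv.py <<'E'
from h import *
from plant import *
import cv2
Ks=np.array([[395.18,0,255.7],[0,395.18,187.27],[0,0,1]]);c=np.array([.59332068,-.77703639,.51297425]);q=R.from_quat([.875408001,-.00550980812,.000430936526,-.483353171])
def pj(x,y,z):
    i=q.inv().apply(stand(x,y,z)-c);return (Ks@i/i[2])[:2]
f=snapshot("side")["frame"].astype(int);o=cv2.imread("pics/side0raw.png")[...,::-1].astype(int)
d=np.abs(f-o).sum(2)>60
a=pj(-.072,.013,.0593);b=pj(0,.065,.0578)
for th in(0,.2,.4,.6,.8,1.,1.2,1.4):
    P=[(-.072,.013),(-.072,.053)];print(th,[pj(x*np.cos(th),y,.0578-x*np.sin(th)).round(1).tolist() for x,y in P+[(-.06,0),(-.06,.065),(0,0)]])
u0,u1,v0,v1=218,268,120,184
for v in range(v0,v1,2):print(v,''.join('#' if d[v,u] else '.' for u in range(u0,u1)),''.join('%x'%(f[v,u].sum()//48) for u in range(u0,u1)))
E
python3 hv.py
```

```text
0 [[217.0, 171.0], [221.2, 162.8], [220.6, 174.2], [227.2, 160.9], [246.4, 176.4]]
0.2 [[217.2, 165.7], [221.5, 157.6], [220.9, 169.7], [227.5, 156.5], [246.4, 176.4]]
0.4 [[218.7, 160.5], [222.9, 152.6], [222.1, 165.5], [228.7, 152.4], [246.4, 176.4]]
0.6 [[221.4, 155.8], [225.5, 148.0], [224.4, 161.5], [230.9, 148.6], [246.4, 176.4]]
0.8 [[225.1, 151.8], [229.2, 144.0], [227.6, 158.2], [234.0, 145.4], [246.4, 176.4]]
1.0 [[229.9, 148.6], [233.8, 140.9], [231.6, 155.5], [237.8, 142.8], [246.4, 176.4]]
1.2 [[235.4, 146.3], [239.2, 138.7], [236.3, 153.7], [242.2, 141.0], [246.4, 176.4]]
1.4 [[241.5, 145.2], [245.1, 137.6], [241.4, 152.8], [247.0, 140.1], [246.4, 176.4]]
120 .................................................. 88654444444444444444444444444444444444444444444444
122 .................................................. 88654444444444444444444444444444444444444444444444
124 .................................................. 88665444444444444444444444444444444444444444444444
126 .................................................. 8866544444444434444444444444444444444444444444444
[... 2269 characters left out ...]
............. aaaaa877777777777765777777777777679cdddddddddddddd
172 ########.#..##.##.##...........#.................. aaaaa88876677777777777777777777879cddddddddddddddd
174 .....####...#.###................................. aaaaaabc9777875556777787777777767cdddddddddddddddd
176 .....######.......######.......................... aaa9bcdbaaaa88888766655567777767bcddddcddddddddddd
178 .................................................. aa9bcdddddddddddddddddddddcbbbbcdddddddddddddddddd
180 .................................................. 99bcdddca99bbcbccccddddddddddddddddddddddddddddddd
182 ........#########................................. 9bcdddc7333333333acccddddddddddddddbabbbcccccccccd
```

```bash
python3 -m jog '[[[0,0,-0.004,0,0,0],[-0.0005,0,-0.004,0,0,0],[-0.001,0,-0.004,0,0,0],[-0.0015,0,-0.004,0,0,0],[-0.002,0,-0.004,0,0,0],[-0.002,0,-0.004,0,0,0],[0,0,0,0,0,0]]]';python3 hv.py | tail -32 | cut -c1-55 | head -24
```

```text
clock: 15.75
tool_pos: [0.4298, 0.0547, 0.0952]
eef_rot: [0.092, 0.995, -0.001, -0.045]
contact_force: [0.4, -0.4, 0.2]
opening: 0.166
finger_force: 50.0
120 .................................................. 
122 .................................................. 
124 .................................................. 
126 .................................................. 
128 .................................................. 
130 .................................................. 
132 .................................................. 
134 .................................................. 
136 .................................................. 
138 .................................................. 
140 .................................................. 
142 .................................................. 
144 .................................................. 
146 .................................................. 
148 .................................................. 
150 ########..##..#................................... 
152 ########.##########............................... 
154 ########....##########............................ 
156 #######.....############.......................... 
158 .....######################....................... 
160 ........#######################................... 
162 .........##..####################................. 
164 .....###..#.......#..##............#.............. 
166 ...#########.###..#...............................
```

```bash
python3 -m jog '[[[-0.003,0,-0.004,0,0,0],[-0.0033,0,-0.004,0,0,0],[-0.0033,0,-0.004,0,0,0],[-0.0033,0,-0.004,0,0,0],[-0.0035,0,-0.0035,0,0,0],[0,0,0,0,0,0]]]';python3 hv.py | tail -32 | cut -c1-55| head -24
```

```text
clock: 16.55
tool_pos: [0.4478, 0.0516, 0.1131]
eef_rot: [0.092, 0.995, -0.001, -0.045]
contact_force: [0.1, 0.6, -1.0]
opening: 0.164
finger_force: 50.0
120 .................................................. 
122 .................................................. 
124 .................................................. 
126 .................................................. 
128 .................................................. 
130 .................................................. 
132 .................................................. 
134 .................................................. 
136 .................................................. 
138 .................................................. 
140 .................................................. 
142 .................................................. 
144 .................###.............................. 
146 ...............#########.......................... 
148 ...............##########......................... 
150 ###########..##############....................... 
152 ########.......############....................... 
154 ############....#############..................... 
156 ############...################................... 
158 ................################.................. 
160 ..................###############................. 
162 ............####..#################............... 
164 .....###.#####....###.........#..##............... 
166 ...#########..###..#..#...........................
```

```bash
python3 -m jog '[[[-0.0036,0,-0.0028,0,0,0],[-0.004,0,-0.0025,0,0,0],[-0.004,0,-0.002,0,0,0],[-0.004,0,-0.0015,0,0,0],[-0.004,0,-0.0015,0,0,0],[-0.004,0,-0.001,0,0,0],[-0.004,0,-0.001,0,0,0],[-0.004,0,-0.0005,0,0,0],[0,0,0,0,0,0]]]';python3 hv.py | tail -32 | cut -c1-55| head -24; python3 -c "
from h import *
from plant import *
print(unst(get_state()['tool_pos']))"
```

```text
clock: 17.73
tool_pos: [0.4797, 0.0457, 0.1227]
eef_rot: [0.092, 0.995, -0.001, -0.045]
contact_force: [0.2, -0.3, -1.5]
opening: 0.169
finger_force: 50.0
120 .................................................. 
122 .................................................. 
124 .................................................. 
126 .................................................. 
128 .................................................. 
130 .................................................. 
132 .................................................. 
134 .................................................. 
136 .................................................. 
138 #######........................................... 
140 ############.....................##............... 
142 ################................#..#.............. 
144 ###########.....................####.............. 
146 ############.####..............#####.............. 
148 ..........................##########.............. 
150 ########......................######.............. 
152 ########.......................#####.............. 
154 ############..................######.............. 
156 ############.................#######.............. 
158 .............................#######.............. 
160 ..........................##########.............. 
162 ............####.........###########.............. 
164 .....###.#####...........###.#######.............. 
166 ...##########.#####.##........#####............... 
[-0.10658588  0.03466447  0.12275724]
```

The hatch now stands at about 85 degrees. I'll withdraw the blade along its own axis.

```bash
python3 -m jog '[[[0.006,0,0,0,0,0],[0.012,0,0,0,0,0],[0.015,0,0,0,0,0],[0.015,0,0,0,0,0],[0.012,0,0,0,0,0],[0,0.03,0,0,0,0],[0,0.03,0,0,0,0],[0,0.03,0,0,0,0],[0,0.02,0,0,-0.09,0],[0,0,0,0,0,-0.183],[0,0,0,0,0,0]]]';python3 -c "
from h import *
go([.458,.183,.02],down(np.pi/2))"
```

```text
clock: 19.15
tool_pos: [0.4398, 0.1651, 0.1271]
eef_rot: [0.001, 1.0, -0.005, -0.001]
contact_force: [-0.1, -0.5, -0.9]
opening: 0.163
finger_force: 50.0
t 19.15 turn [-0.0103 -0.0026 -0.0012] then shift mm [-18.2  17.9 107.1] F [-0.14 -0.49 -0.87]
```

```bash
python3 -m jog '[[[-0.009,0.009,0,-0.01,-0.002,0],[-0.009,0.009,0.02,0,0,0],[0,0,0.03,0,0,0],[0,0,0.03,0,0,0],[0,0,0.027,0,0,0],[0,0,0,0,0,0]]]';python3 - <<'E'
from h import *
from plant import *
import cv2
go([.458,.183,.0045],down(np.pi/2))
t=snapshot("side")
b=t["frame"][110:220,160:290,::-1];cv2.imwrite("pics/w7.png",cv2.resize(b,(709,600)))
E
```

```text
clock: 19.9
tool_pos: [0.4585, 0.1824, 0.0185]
eef_rot: [0.001, 1.0, -0.001, -0.001]
contact_force: [0.2, -0.0, -0.1]
opening: 0.166
finger_force: 50.0
t 19.9 turn [-0.0015 -0.0019 -0.0029] then shift mm [ 0.5  0.6 14. ] F [ 0.21 -0.01 -0.07]
```

View pics/w7.png

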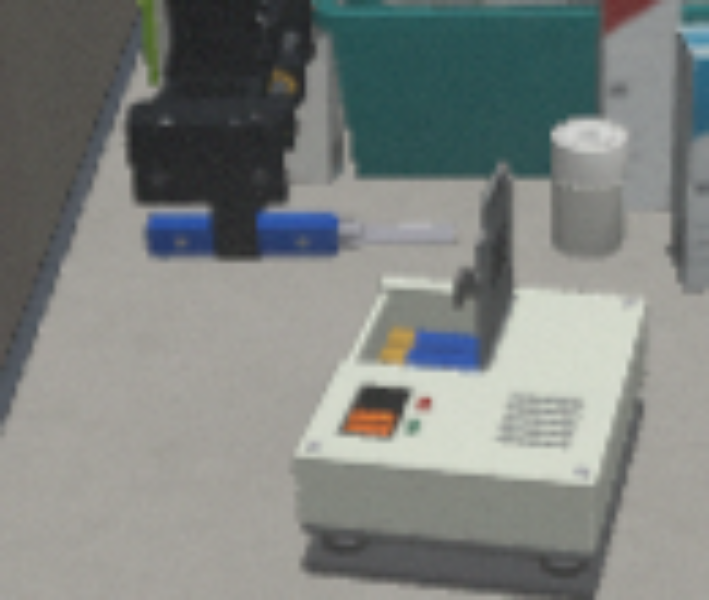

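The hatch stands upright at (495,270) and the switch is at green (370,422). The spatula hangs level just above the bench, with its handle at (243,235). Next I lower it and release.

```bash
python3 -m jog '[[[0,0,0.006,0,0,0],[0,0,0.005,0,0,0],[0,0,0.002,0,0,0],[0,0,0,0,0,0]]]'; python3 -m jog '[[[0,0,0,0,0,0],[0,0,0,0,0,0],[0,0,0,0,0,0],[0,0,0,0,0,0]]]' 0.05 10;  python3 -m jog '[[[0,0,-0.01,0,0,0],[0,0,-0.02,0,0,0],[0,0,-0.04,0,0,0],[0,0,-0.04,0,0,0],[0,0,-0.03,0,0,0],[0,0,0,0,0,0],[0,0,0,0,0,0]]]'
python3 - <<'E'
from plant import *
import cv2,numpy as np
hsv=cv2.cvtColor(snapshot("side")["frame"],cv2.COLOR_RGB2HSV)
m=cv2.inRange(hsv,(105,150,60),(125,255,255))[140:165,170:240]
print(cv2.boundingRect(m),np.count_nonzero(m))
h0=cv2.cvtColor(cv2.imread("pics/side0raw.png"),cv2.COLOR_BGR2HSV)
m=cv2.inRange(h0,(105,150,60),(125,255,255))[140:165,170:240];print(cv2.boundingRect(m),np.count_nonzero(m))
E
```

```text
clock: 20.45
tool_pos: [0.4586, 0.1828, 0.007]
eef_rot: [0.0, 1.0, -0.0, 0.0]
contact_force: [-0.7, -0.0, 0.1]
opening: 0.167
finger_force: 50.0
clock: 20.95
tool_pos: [0.4586, 0.1828, 0.007]
eef_rot: [0.0, 1.0, -0.0, -0.0]
contact_force: [0.7, -0.5, 0.6]
opening: 0.567
finger_force: 0.0
clock: 21.82
tool_pos: [0.4583, 0.1822, 0.1466]
eef_rot: [0.001, 1.0, -0.0, -0.0]
contact_force: [-0.5, 0.3, -0.2]
opening: 0.566
finger_force: 0.0
(18, 14, 34, 5) 106
(22, 10, 34, 6) 88
```

The handle lies flat on the bench, showing the same 34-pixel-long band as at the start. The robot is clear, so I'm handing in.

```bash
python3 -c "
from plant import *
print(finish_job())"
```

```text
the job is handed in; nothing more can be done
None
```

I handed the job in at about 22 s: the switch is at the green mark, the spatula has levered the hatch up to about 85° and it stands by itself, and the spatula is back flat on the bench about 2 cm from where it lay; the hand-in gave no verdict.

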